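# Shut and latch the cap sample case

## Task

Shut the blue lid of the grey sample case, hook the wire loop of its toggle latch over the keeper on the lid, and press the orange lever all the way down flat so that the lid is pulled tight. Then let go, and leave the things standing around it where they are.

Things in the scene. Friction and masses are not known exactly. Their poses are not given: they have to be found in the camera images.
- case: Grey plastic case, fixed to the table, 200 mm (its x) by 260 mm (its y), walls 90 mm high, with a blue lid 40 mm deep that overhangs by 5 mm (top at 130 mm when shut). Origin: centre of its underside, z up. The front wall, x = -100 mm, faces its own -x and carries the toggle latch in the middle (y = 0). The lid's hinge runs along y at x = +100, z = 90 mm.
- lid (a joint): Lid hinge, rad: 0 shut tight, grows as the front edge lifts; starts 0.25 to 0.55. Stiff hinge: stays where left. Pushed down lightly it stops on a springy gasket at about 0.02 (front 4 mm high); the last 4 mm takes 8 to 14 N at the front edge and springs back unless latched.
- lever (a joint): Orange lever, rad: 0 closed, hanging flat along the case's front; 1.57 sticks straight out to the case's -x; pi would be straight up (stop at 2.6). Starts open at 2.0 to 2.5 and stays where left. Pushing it down takes up to about 6 N near its end; it passes over centre at about 0.25 and then holds itself.
- loop (a joint): Wire loop's swing relative to the lever, rad: about -2.84 at the start (leaning out, on a stop, 0.3 rad above the lever), 0 when closed; grows as it is swung in to the lid. Lever plus loop: 0 = upright, negative = leaning out from the case, positive = leaning in. Almost no friction: it falls out to the stop or in against the lid.
- loop_bar (a point): Middle of the loop's steel cross bar: bar 5 mm thick, 36 mm long along the case's y, on two legs 36 mm apart, 49 mm from the loop's pin. It can be pushed from outside with a fingertip.
- keeper (a point): Seat of the keeper, a dark steel hook 24 mm wide, open upwards, on the lid's front: where the bar's centre lies when seated (case frame, lid shut: x = -115.5, z = 98 mm). Its outer lip, 3 mm thick, rises 5 mm above this point; behind it an upright plate, 4 mm away and 27 mm high, stops the loop once swung in over the lip. The bar then drops into the seat as the lever goes down.
- lever_tip (a point): Near the free end of the orange lever, 50 mm from its pivot, middle of its 4 mm thickness; the lever is 24 mm wide and 53 mm long.
- lid_front (a point): Middle of the lid's upper front edge (case frame, lid shut: x = -105, z = 130 mm).
- cup_mid (a point): White open cup, 70 mm across, 45 mm high, loose, beside the case's latch side; point half-way up.
- sample_jar_mid (a point): Clear jar with white cap, 52 mm across, 75 mm high, loose, beside the other end of the case's front; point half-way up.
- cap_white_mid (a point): White bottle cap, 32 mm across, 12 mm high, loose, lying on the table in front of the latch; point at its centre.
- cap_blue_mid (a point): Blue bottle cap, 32 mm across, 12 mm high, loose, lying on the table in front of the latch; point at its centre.
- yellow_jar_mid (a point): Yellow jar with orange cap, 70 mm across, 110 mm high, loose; point half-way up.
- green_bottle_mid (a point): Green bottle with red cap, 52 mm across, 160 mm high, loose; point half-way up.
- scrub_brush: Scrubbing brush lying on the table, loose; origin below its middle.
- lever_pivot (a point): Pivot of the latch's lever, fixed on the case (case frame x = -116, y = 0, z = 64 mm). The loop's pin sits on the lever 15 mm from this pivot, 0.25 rad to the case's side of the lever's line: with the lever open it is 11 to 15 mm further out and 3 to 10 mm higher than the pivot, and is drawn down as the lever goes down.

How it is judged:
On the way, in this order (a step that is already met when the one before it is completed fails the run):
1. the lid is down on its gasket (value of joint lid below 0.04 rad), for 0.1 s.
2. the loop's bar is behind the keeper's lip while the lever is still up from the case (distance between loop_bar and keeper below 0.012 m and value of joint lever above 0.3 rad), for 0.05 s.
At the end, for the whole second after the job is handed in: The lid is pulled tight (hinge under 0.01 rad), the lever lies closed (under 0.12 rad), the loop's bar is seated in the keeper (within 5 mm of its seat), and all is at rest (value of joint lid below 0.01 rad and value of joint lever below 0.12 rad and distance between loop_bar and keeper below 0.005 m and velocity of joint lid below 0.02 rad/s and velocity of joint lever below 0.05 rad/s); the robot touches nothing.
It fails at once if something standing around the case was shifted by more than 40 mm (distance of any of cup_mid, sample_jar_mid, cap_white_mid, cap_blue_mid, yellow_jar_mid, green_bottle_mid, scrub_brush from where it was at the start of the episode above 0.04 m).
It also fails if it takes over 61 s, if anything falls off the work surface, if the arm or the gripper's body presses on something with over 40 N, if the wrist force passes 120 N, or if a joint passes its speed limit or range.

## Robot

A 6-joint arm with a two-finger parallel gripper is mounted at the origin on the work surface. World frame = base frame: x ahead of the robot, y to its left, z up, the work surface at z = 0. Lengths are in m, angles in rad, forces in N, time in s.
With the tool pointing down it reaches from about 0.275 to 0.825 m from the base axis. Payload 5.2 kg.
Tool frame: the origin (TCP) lies where the fingers leave the gripper's body, on its centre line; the fingertips stand 84 mm ahead of it and the grasp point (between the pads) lies 65 mm ahead of it (r.tip_reach is the distance from the TCP to the fingertips, in m); z points along the fingers, y is the line along which they close (so a half turn about z gives the same grasp; the last joint's range is limited). The gripper opens to 93 mm and grips with 3 to 60 N. Pads are 15 mm wide; open, the fingers measure 128 mm over their backs; the gripper's body (75 mm by 188 mm) begins 65 mm behind the grasp point.
Start: joints at [-1.469, 0.259, 1.535, -0, 1.348, -0.203], TCP at [0.165, -0.525, 0.303] pointing down, gripper open.
Joint ranges: [-3.14, 3.14], [-0.91, 2.08], [0.19, 2.58], [-1.22, 4.36], [0.22, 2.71], [-3.12, 3.12]. Speed limits (rad/s): [2.57, 2.57, 3.14, 3.14, 3.14, 3.14].

## Interface

Orientations are given as a rotation vector (axis times angle).
In Python, from station import r, vision gives the robot as it stands.
- The arm moves only by the tool play_rows, never from a script. Its arguments are lists of equal length, an entry for each row: "jaw": the closure, from -1 (fully open) to 1 (shut), so that 0 is half open; "delta_pos": the shift along the tool's x, y, z in m, a list of three; "yaw": the turn about the tool's z in degrees. A call has 1 to 20 rows; each row shifts and turns the commanded pose from where the row before left it, along the tool's axes as they then stand; what a row does not reach is not made up. A row lasts 1/10 s, in which the tool goes at most 50 mm and 8.59 degrees, less where a joint would pass 70% of its speed; a pose out of reach is approached as far as the arm can. A call is refused whole if a number of a shift passes 0.05 or a number of a turn 8.59, either way. A call with a gripper value outside its range is refused whole. The fingers move at their own pace and stop on an object; the grip force is fixed at half the most. Time passes only in rows, so rows that do not move let the fingers close. It gives the time, the measured TCP pose, the force, the opening and the grip force at its end, in the units of the state.
- r.get_obs(): the state, without advancing time (a new reading comes with each control period).
- vision.grab_frame(name): name is "side" or "top" or "wrist"; returns a dict with "image" (384x512x3 uint8, red, green, blue), "mtx" (3x3 intrinsics, pixels), "extrinsics" (4x4, takes a point from world to camera coordinates); the wrist camera has in their place "T_tool_cam" (4x4, takes a point from camera to tool coordinates, whose origin is the TCP and whose axes are the flange's). Camera axes: x right, y down, z forward; pixel columns grow to the right and rows downward; lengths in m; the calibration is good to about 2 mm. A picture is of the moment at which its call begins: read the wrist's pose just before it. There is no depth.
- r.close_job(): hands the job in; it is judged then, once.
Trained networks look in a picture, given as the dict that the camera call returned (one of the last four; its "shot" number tells which), for a name from the list of things; names that differ only in an ending like _2 or _b are one class to them, and where a whole thing is asked for, a point or a joint stands for the part that bears it (a point fixed in the world has none). Each returns a list of dicts, best first, with "p" (0 to 1); they miss things now and then, are a little off and sometimes report something else, mostly with a low value. They report only what shows in the picture. A call takes as long as a camera call.
- vision.masks_of(thing, picture): "region" (384x512 bool, what is visible of it) and "rect" ([left, top, width, height] in pixels, round what is visible of it).
The state is a dict: "clock": time; "joints": joint angles; "dq": joint speeds; "tau": joint torques, N m; "tcp_pos": TCP position; "ee_rot": TCP orientation; "force": force on the tool from outside, world axes, zero at the start; "moment": the same for the moment, N m; "width": finger opening in m; "grip_force": force on a finger pad.
Only numpy, scipy, OpenCV 4.12 (cv2) and the standard library are available. Lean on these libraries where they do the work, as an engineer would, in place of code of your own. Each camera call takes 0.05 s, during which the arm holds its last target. There are 200 camera calls.

## Working session

There is one attempt and no reset: what is moved stays moved. The work goes in short steps, Python scripts to look and compute and a tool call to move; the robot and the scene stay as the last step left them, time stands still between calls to the robot, and variables do not carry over. Pictures are saved under pics/ and viewed, at most 10 in all, crops included, and the job is handed in when it is done.

Besides the shell and the picture viewer there is one more tool, called as name([rows], argument=value, ...), one row to a line, values as JSON. play_rows: Moves the arm, as the interface text tells. Its arguments: {"type":"object","properties":{"jaw":{"type":"array"},"delta_pos":{"type":"array"},"yaw":{"type":"array"}},"required":["jaw","delta_pos","yaw"]}

```bash
ls; mkdir -p pics; cat > h.py <<'E'
from station import r, vision
import numpy as np, cv2
def save(f,name): cv2.imwrite('pics/'+name+'.png',cv2.cvtColor(f['image'],cv2.COLOR_RGB2BGR))
def cams(): return {n:vision.grab_frame(n) for n in('top','side')}
def proj(f,P):
    P=np.atleast_2d(P); E=f['extrinsics']; c=P@E[:3,:3].T+E[:3,3]; u=c@f['mtx'].T; return u[:,:2]/u[:,2:]
def ray(f,uv):
    E=f['extrinsics'];R=E[:3,:3];o=-R.T@E[:3,3];d=R.T@np.linalg.inv(f['mtx'])@np.array([uv[0],uv[1],1.]);return o,d/np.linalg.norm(d)
def tri(fs,uvs):
    A=np.zeros((3,3));b=np.zeros(3)
    for f,uv in zip(fs,uvs):
        o,d=ray(f,uv);M=np.eye(3)-np.outer(d,d);A+=M;b+=M@o
    return np.linalg.solve(A,b)
def onz(f,uv,z):
    o,d=ray(f,uv);return o+d*(z-o[2])/d[2]
E
python3 - <<'E'
from h import *
np.set_printoptions(precision=3,suppress=True)
o=r.get_obs();print(o)
c=cams()
im=np.hstack([c['top']['image'],c['side']['image']])
for n in c: save(c[n],n+'0'); E=c[n]['extrinsics'];print(n,-E[:3,:3].T@E[:3,3],E[:3,:3].T@[0,0,1])
for t in ['case','lid','lever','loop','keeper','cup_mid','sample_jar_mid','cap_white_mid','cap_blue_mid','yellow_jar_mid','green_bottle_mid','scrub_brush']:
  for n in c:
    print(t,n,[(round(d['p'],2),d['rect'],np.argwhere(d['region']).mean(0)[::-1].round(1)) for d in vision.masks_of(t,c[n])[:2]])
E
```

```text
pics
{'clock': 0.0, 'joints': array([-1.469,  0.259,  1.536,  0.   ,  1.348, -0.203]), 'dq': array([-0.002,  0.001, -0.001, -0.001, -0.   , -0.   ]), 'tau': array([ -0.   , -43.731, -28.4  ,   0.072,   0.041,  -0.   ]), 'tcp_pos': array([ 0.165, -0.524,  0.302]), 'ee_rot': array([-3.103, -0.477, -0.   ]), 'force': array([-0.259, -0.481, -0.265]), 'moment': array([-0.046,  0.002, -0.001]), 'grip_force': 0.0, 'width': 0.0929425830312293}
top [ 0.399 -0.107  1.193] [ 0.103 -0.002 -0.995]
side [0.984 0.641 0.89 ] [-0.38  -0.633 -0.674]
case top [(0.68, [68.5, 128.8, 141.7, 143.0], array([139.6, 198.3]))]
case side [(0.88, [264.5, 175.0, 112.2, 138.5], array([321.7, 248.1])), (0.2, [258.0, 223.8, 21.3, 19.0], array([271., 232.]))]
lid top [(0.9, [71.7, 126.8, 132.0, 146.0], array([133.9, 199.4])), (0.67, [186.0, 155.4, 12.4, 11.5], array([192.1, 157.5]))]
lid side []
lever top [(0.68, [180.1, 154.9, 15.7, 20.0], array([189.3, 164.7])), (0.42, [71.7, 131.2, 132.0, 142.4], array([134.1, 199.4]))]
lever side [(0.56, [262.9, 226.0, 16.5, 17.0], array([271.6, 233.2]))]
loop top []
loop side []
[... 595 characters left out ...]
[226.4, 160.7, 13.0, 9.4], array([233. , 163.5]))]
cap_white_mid side [(0.5, [241.8, 229.0, 13.9, 7.9], array([247.4, 229.4]))]
cap_blue_mid top [(0.43, [205.6, 127.9, 10.9, 10.7], array([210.9, 135.3]))]
cap_blue_mid side []
yellow_jar_mid top [(0.78, [341.7, 142.4, 34.8, 33.3], array([357.1, 158.1]))]
yellow_jar_mid side [(0.58, [191.0, 145.3, 19.3, 32.1], array([199.5, 161. ]))]
green_bottle_mid top [(0.64, [356.1, 199.5, 27.3, 22.3], array([368.1, 210.5]))]
green_bottle_mid side [(0.81, [222.5, 120.7, 17.2, 42.4], array([230.6, 142.7]))]
scrub_brush top [(0.56, [337.3, 249.9, 19.5, 79.1], array([345.2, 283.4]))]
scrub_brush side [(0.82, [259.8, 134.6, 48.5, 22.7], array([282.5, 146.4]))]
```

```bash
python3 - <<'E'
import cv2,numpy as np
a=cv2.imread('pics/top0.png')[100:300,40:300];b=cv2.imread('pics/side0.png')[150:330,220:400]
a=cv2.resize(a,None,fx=3,fy=3,interpolation=cv2.INTER_CUBIC);b=cv2.resize(b,None,fx=3.3,fy=3.3,interpolation=cv2.INTER_CUBIC)
cv2.imwrite('pics/a.png',a);cv2.imwrite('pics/b.png',b)
E
```

```text
(no output)
```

View pics/a.png

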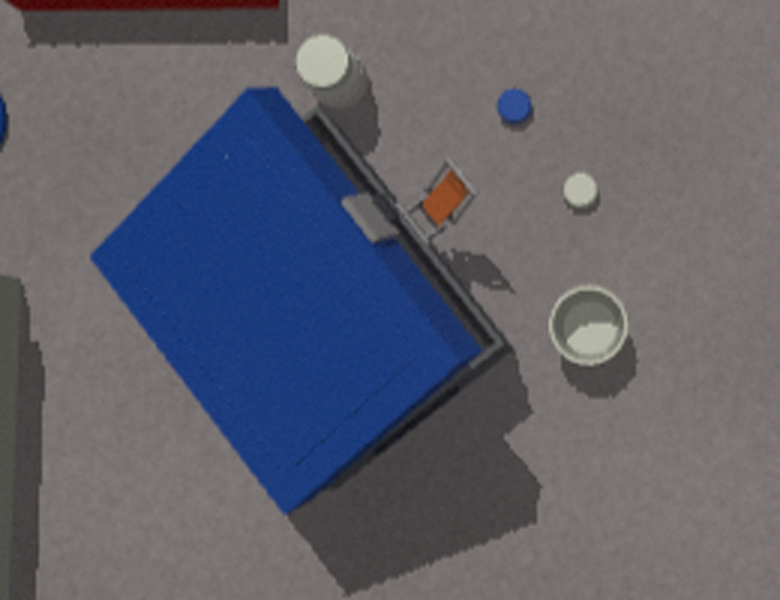

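View pics/b.png

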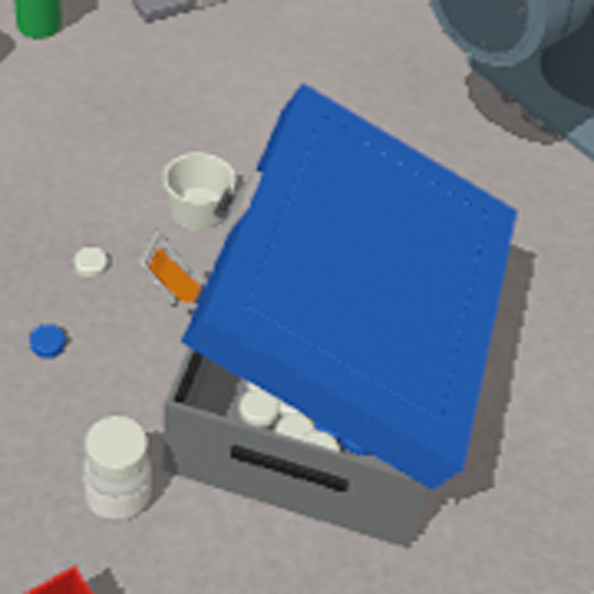

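```bash
cat >> h.py <<'E'
def lidpt(x,y,z,th):  # case frame, lid coords as-shut
    dx,dz=x-.1,z-.09; c,s=np.cos(th),np.sin(th); return np.array([.1+dx*c+dz*s,y,.09-dx*s+dz*c])
def toW(p,P): 
    c,s=np.cos(p[2]),np.sin(p[2]); return np.array([p[0]+c*P[0]-s*P[1],p[1]+s*P[0]+c*P[1],P[2]])
E
python3 - <<'E'
from h import *
from scipy.optimize import least_squares
np.set_printoptions(precision=3,suppress=True)
c=cams()
T=lambda u,v:(40+u/3,100+v/3); S=lambda u,v:(220+u/3.3,150+v/3.3)
def pts(p,sg):
    th=p[3]; L=lambda *a:lidpt(*a,th)
    y=.13*sg;yl=.135*sg
    return [('top',(-.1,y,.09),T(318,110)),('top',(-.1,-y,.09),T(508,345)),
     ('top',L(.105,yl,.13),T(92,257)),('top',L(.105,-yl,.13),T(288,513)),('top',L(-.105,yl,.13),T(250,88)),('top',L(-.105,yl,.09),T(275,88)),('top',L(-.105,-yl,.09),T(480,355)),
     ('side',L(-.105,-yl,.13),S(305,85)),('side',L(.105,-yl,.13),S(517,210)),('side',(-.1,y,.09),S(165,405)),('side',(.1,y,0),S(410,545))]
best=None
for sg in(1,-1):
  for y0 in np.arange(-3,3.2,.7):
    f=lambda p:np.concatenate([(proj(c[n],toW(p,P))[0]-uv) for n,P,uv in pts(p,sg)])
    s=least_squares(f,[.35,-.3,y0,.4],loss='soft_l1')
    if best is None or s.cost<best[0]: best=(s.cost,sg,s.x,f(s.x).reshape(-1,2))
print(best)
p=best[2]
np.save('case.npy',p)
for nm,n,uv,z in [('cupT','top',(235,208),.045),('jarT','top',(147,120),.075),('capW','top',(233,163.5),.012),('capB','top',(211.5,135.3),.012),('barT','top',T(460,175),.11)]:
    w=onz(c[n],uv,z);q=toW([0,0,-p[2]],w-[p[0],p[1],0]);print(nm,w,'case',q)
for P in [(-.116,0,.064),(-.17,0,.1),(-.105,0,.13)]: print(P,toW(p,P),np.hypot(*toW(p,P)[:2]))
E
```

```text
(np.float64(10.535998654866287), -1, array([ 0.498,  0.158, -4.053,  0.402]), array([[-0.763, -1.114],
       [-1.772,  0.373],
       [-2.09 , -0.155],
       [-1.249,  2.307],
       [-0.973, -0.106],
       [ 0.471, -0.305],
       [ 1.703,  0.007],
       [-1.29 , -1.76 ],
       [-0.161, -1.612],
       [-0.306, -1.748],
       [-0.327, -0.255]]))
cupT [ 0.477 -0.068  0.045] case [-0.166  0.155  0.045]
jarT [0.706 0.158 0.075] case [-0.128 -0.165  0.075]
capW [ 0.601 -0.063  0.012] case [-0.237  0.054  0.012]
capB [ 0.679 -0.004  0.012] case [-0.239 -0.044  0.012]
barT [0.598 0.033 0.11 ] case [-0.16  -0.003  0.11 ]
(-0.116, 0, 0.064) [0.569 0.066 0.064] 0.5725625557310033
(-0.17, 0, 0.1) [0.602 0.023 0.1  ] 0.6022778357813552
(-0.105, 0, 0.13) [0.562 0.075 0.13 ] 0.5669492385081916
```

play_rows([
  [0, 0, -0.005],
  [0, 0, -0.005],
  [0, 0, -0.005],
  [0, 0, -0.005],
  [0, 0, -0.005],
  [0, 0, -0.005],
  [0, 0, -0.005],
  [0, 0, -0.005],
  [0, 0, -0.005],
  [0, 0, -0.005],
  [0, 0, -0.005],
  [0, 0, -0.005],
  [0, 0, -0.005],
], jaw=[1, 1, 1, 1, 1, 1, 1, 1, 1, 1, 1, 1, 1], yaw=[-8.485, -8.485, -8.485, -8.485, -8.485, -8.485, -8.485, -8.485, -8.485, -8.485, -8.485, -8.485, -8.485])

```text
clock: 2.7
tcp_pos: [0.1651, -0.5246, 0.368]
ee_rot: [1.374, 2.825, 0.0]
force: [0.7, 0.9, -0.6]
width: 0.0004
grip_force: 0.0
```

play_rows([
  [0.007, 0.02, 0],
  [0.014, 0.036, 0],
  [0.014, 0.036, 0],
  [0.014, 0.036, 0],
  [0.014, 0.036, 0],
  [0.014, 0.036, 0],
  [0.014, 0.036, 0],
  [0.014, 0.036, 0],
  [0.014, 0.036, 0],
  [0.014, 0.036, 0],
  [0.014, 0.036, 0],
  [0.014, 0.036, 0],
  [0.014, 0.036, 0],
  [0.014, 0.036, 0],
  [0.014, 0.036, 0],
  [0.014, 0.036, 0],
  [0.014, 0.036, 0],
  [0.014, 0.036, 0],
], jaw=[1, 1, 1, 1, 1, 1, 1, 1, 1, 1, 1, 1, 1, 1, 1, 1, 1, 1], yaw=[0, 0, 0, 0, 0, 0, 0, 0, 0, 0, 0, 0, 0, 0, 0, 0, 0, 0])

```text
clock: 4.5
tcp_pos: [0.5152, 0.0577, 0.3679]
ee_rot: [1.382, 2.821, 0.0]
force: [0.1, -0.4, 0.1]
width: 0.0003
grip_force: 0.0
```

```bash
cat >> h.py <<'E'
def st():
    from scipy.spatial.transform import Rotation as R
    o=r.get_obs();p=np.load('case.npy');d=o['tcp_pos']-[p[0],p[1],0]
    q=toW([0,0,-p[2]],d);q[2]-=r.tip_reach
    a=R.from_rotvec(o['ee_rot']).as_matrix()[:,0];ang=np.degrees(np.arctan2(a[1],a[0])-p[2])%360
    print('t',round(o['clock'],2),'tip case mm',(q*1000).round(1),'yawerr',round(ang,2),'F',o['force'].round(1),'w',round(o['width'],4))
E
python3 - <<'E'
from h import *
st();f=vision.grab_frame('side');save(f,'s1');w=vision.grab_frame('wrist');save(w,'w1')
b=cv2.imread('pics/s1.png')[90:330,220:440];b=cv2.resize(b,None,fx=2,fy=2);w=cv2.imread('pics/w1.png')
w=cv2.resize(w,(340,255));c=np.zeros((480,780,3),np.uint8);c[:,:440]=b;c[:255,440:]=w;cv2.imwrite('pics/c1.png',c)
E
```

```text
t 4.5 tip case mm [-89.8  47.4 283.8] yawerr 0.0 F [ 0.1 -0.4  0.1] w 0.0003
```

View pics/c1.png

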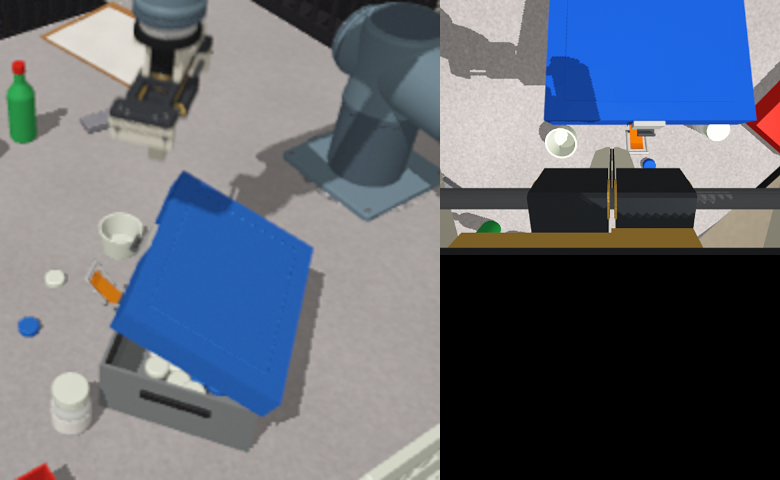

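play_rows([
  [0.005, 0.0237, 0.01],
  [0.005, 0.0237, 0.02],
  [0, 0, 0.03],
  [0, 0, 0.01],
  [0, 0, 0.008],
  [0, 0, 0.008],
  [0, 0, 0.008],
  [0, 0, 0.008],
  [0, 0, 0.008],
  [0, 0, 0.008],
  [0, 0, 0.008],
  [0, 0, 0.005],
  [0, 0, 0.004],
  [0, 0, 0.003],
  [0, 0, 0.002],
  [0, 0, 0.002],
  [0, 0, 0],
], jaw=[1, 1, 1, 1, 1, 1, 1, 1, 1, 1, 1, 1, 1, 1, 1, 1, 1], yaw=[0, 0, 0, 0, 0, 0, 0, 0, 0, 0, 0, 0, 0, 0, 0, 0, 0])

```text
clock: 6.3
tcp_pos: [0.5459, 0.0931, 0.2256]
ee_rot: [-1.383, -2.82, -0.0]
force: [0.4, 0.2, 0.5]
width: 0.0002
grip_force: 0.0
```

```bash
python3 -c "
from h import *
st()"
```

```text
t 6.3 tip case mm [-80.5   1.5 141.5] yawerr 359.99 F [0.4 0.2 0.5] w 0.0002
```

play_rows([
  [0, 0, 0.002],
  [0, 0, 0.002],
  [0, 0, 0.002],
  [0, 0, 0.001],
  [0, 0, 0],
], jaw=[1, 1, 1, 1, 1], yaw=[0, 0, 0, 0, 0])

```text
clock: 6.8
tcp_pos: [0.5458, 0.0931, 0.2185]
ee_rot: [-1.383, -2.82, 0.0]
force: [-0.1, 0.2, -0.3]
width: 0.0004
grip_force: 0.0
```

play_rows([
  [0, 0, 0.001],
  [0, 0, 0.001],
  [0, 0, 0],
], jaw=[1, 1, 1], yaw=[0, 0, 0])

```text
clock: 7.1
tcp_pos: [0.5459, 0.0931, 0.2176]
ee_rot: [1.382, 2.821, 0.0]
force: [-2.7, -0.0, 6.4]
width: 0.0005
grip_force: 3.4
```

play_rows([
  [0, 0, -0.02],
  [0, 0, -0.04],
  [-0.03, 0, 0],
  [-0.05, 0, 0],
  [-0.05, 0, 0],
  [0, 0, 0],
], jaw=[1, 1, 1, 1, 1, 1], yaw=[0, 0, 0, 0, 0, 0])

```text
clock: 7.7
tcp_pos: [0.6283, -0.0146, 0.2758]
ee_rot: [1.388, 2.816, -0.002]
force: [0.1, 0.1, -0.5]
width: 0.0004
grip_force: 0.0
```

```bash
python3 - <<'E'
from h import *
st();p=np.load('case.npy')
c=cams();w=vision.grab_frame('wrist');o=r.get_obs()
for n in c: save(c[n],n+'2')
save(w,'w2')
from scipy.spatial.transform import Rotation as R
T=np.eye(4);T[:3,:3]=R.from_rotvec(o['ee_rot']).as_matrix();T[:3,3]=o['tcp_pos']
w['extrinsics']=np.linalg.inv(T@w['T_tool_cam']);np.savez('w2.npz',E=w['extrinsics'],K=w['mtx'])
a=c['top'];b=c['side'];ims=[]
for f,s in((a,3),(b,3)):
    u=proj(f,toW(p,(-.14,0,.09)))[0].astype(int)
    im=cv2.cvtColor(f['image'],cv2.COLOR_RGB2BGR)[u[1]-32:u[1]+32,u[0]-32:u[0]+32];print(u)
    ims.append(cv2.resize(im,(256,256),interpolation=cv2.INTER_CUBIC))
uw=proj(w,toW(p,(-.14,0,.09)))[0].astype(int);print('w',uw)
im=cv2.cvtColor(w['image'],cv2.COLOR_RGB2BGR)[max(0,uw[1]-100):uw[1]+100,max(0,uw[0]-100):uw[0]+100]
ims2=cv2.resize(im,(512,512));print(im.shape)
cv2.imwrite('pics/c2.png',np.hstack([np.vstack(ims),ims2]))
E
```

```text
t 7.7 tip case mm [-216.2    2.3  191.7] yawerr 359.74 F [ 0.1  0.1 -0.5] w 0.0004
[188 165]
[271 230]
w [262 111]
(200, 200, 3)
```

View pics/c2.png

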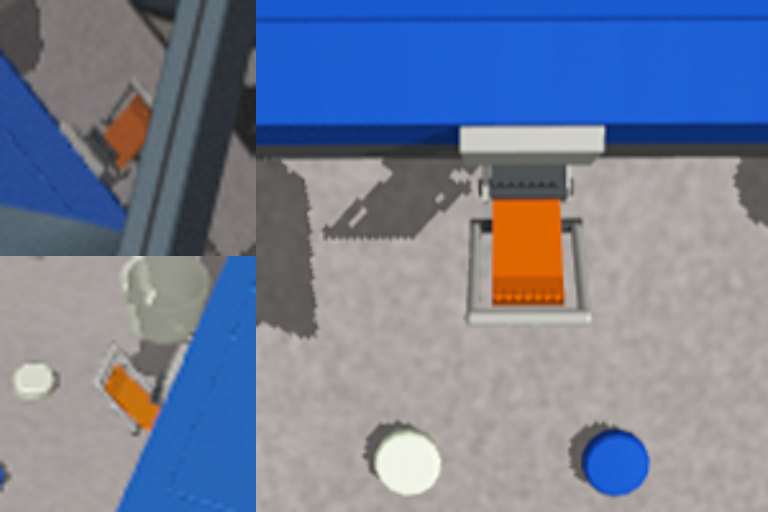

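```bash
python3 - <<'E'
from h import *
p=np.load('case.npy');d=np.load('w2.npz');f={'extrinsics':d['E'],'mtx':d['K']}
X=lambda u,v:(162+(u-256)/2.56,11+v/2.56)
for nm,u,v in [('bar',529,318),('tipupper',528,280),('tipend',528,300),('lidedgeL',256,125)]: print(nm,np.round(X(u,v),1))
for y in(0,-.004,-.008): print(y,proj(f,toW(p,(-.157,y,.11))))
for ph in np.arange(1.9,2.6,.1):
    a=ph-2.84; pin=np.array([-.116-.015*np.sin(ph-.25),.064-.015*np.cos(ph-.25)])
    bar=pin+.049*np.array([np.sin(a),np.cos(a)]); tip=np.array([-.116-.053*np.sin(ph),.064-.053*np.cos(ph)])
    print(round(ph,2),(bar*1000).round(),(tip*1000).round(),proj(f,toW(p,(bar[0],0,bar[1])))[0].round(1),proj(f,toW(p,(tip[0],0,tip[1])))[0].round(1))
print('lidfront',proj(f,toW(p,lidpt(-.105,0,.13,.018))),'plate corner px',X(460,127),X(604,127),'rim',X(400,157))
print(proj(f,toW(p,(-.116,0,.064))))
E
```

```text
bar [268.6 135.2]
tipupper [268.2 120.4]
tipend [268.2 128.2]
lidedgeL [162.   59.8]
0 [[262.75802083 133.89641431]]
-0.004 [[267.63548835 133.88210902]]
-0.008 [[272.51318702 133.86780305]]
1.9 [-171.   94.] [-166.   81.] [262.5 147.7] [262.4 141. ]
2.0 [-167.   99.] [-164.   86.] [262.6 144.7] [262.4 139.4]
2.1 [-163.  104.] [-162.   91.] [262.7 141. ] [262.5 137.2]
2.2 [-159.  109.] [-159.   95.] [262.7 136.5] [262.5 134.4]
2.3 [-155.  113.] [-156.   99.] [262.8 131.1] [262.6 130.9]
2.4 [-149.  117.] [-152.  103.] [262.9 125. ] [262.7 126.8]
2.5 [-144.  120.] [-148.  106.] [262.9 118.2] [262.7 122.1]
2.6 [-138.  122.] [-143.  109.] [263.  110.7] [262.8 116.7]
lidfront [[263.23377353  60.37518095]] plate corner px (241.6875, 60.609375) (297.9375, 60.609375) rim (218.25, 72.328125)
[[262.18055443  84.57546058]]
```

play_rows([
  [0, 0.0078, 0.03],
  [0, 0, 0.04],
  [0, 0, 0.0165],
  [0.02, 0, 0],
  [0.02, 0, 0],
  [0.008, 0, 0],
  [0.006, 0, 0],
  [0.006, 0, 0],
  [0.006, 0, 0],
  [0.006, 0, 0],
  [0.005, 0, 0],
  [0.004, 0, 0],
  [0.003, 0, 0],
  [0, 0, 0],
], jaw=[1, 1, 1, 1, 1, 1, 1, 1, 1, 1, 1, 1, 1, 1], yaw=[0, 0, 0, 0, 0, 0, 0, 0, 0, 0, 0, 0, 0, 0])

```text
clock: 9.25
tcp_pos: [0.5827, 0.0584, 0.1911]
ee_rot: [1.379, 2.814, -0.004]
force: [5.5, -11.7, -2.5]
width: 0.0003
grip_force: 6.2
```

```bash
cat >> h.py <<'E'
def wr():
    from scipy.spatial.transform import Rotation as R
    o=r.get_obs();w=vision.grab_frame('wrist')
    T=np.eye(4);T[:3,:3]=R.from_rotvec(o['ee_rot']).as_matrix();T[:3,3]=o['tcp_pos']
    w['extrinsics']=np.linalg.inv(T@w['T_tool_cam']);return w
def crop(f,P,h,size):
    u=proj(f,toW(np.load('case.npy'),P))[0].astype(int);x0,y0=max(0,u[0]-h),max(0,u[1]-h)
    im=cv2.cvtColor(f['image'],cv2.COLOR_RGB2BGR)[y0:u[1]+h,x0:u[0]+h];print('off',x0,y0,'scale',size/im.shape[1]);return cv2.resize(im,(size,size),interpolation=cv2.INTER_CUBIC)
E
python3 - <<'E'
from h import *
st();w=wr();s=vision.grab_frame('side');t=vision.grab_frame('top')
cv2.imwrite('pics/c3.png',np.hstack([np.vstack([crop(t,(-.14,-.005,.09),32,250),crop(s,(-.14,-.005,.09),32,250)]),crop(w,(-.14,-.005,.09),70,500)]))
E
```

```text
t 9.25 tip case mm [-130.6   -6.3  107. ] yawerr 360.0 F [  5.5 -11.7  -2.5] w 0.0003
off 155 131 scale 3.90625
off 239 199 scale 3.90625
off 188 166 scale 3.5714285714285716
```

View pics/c3.png

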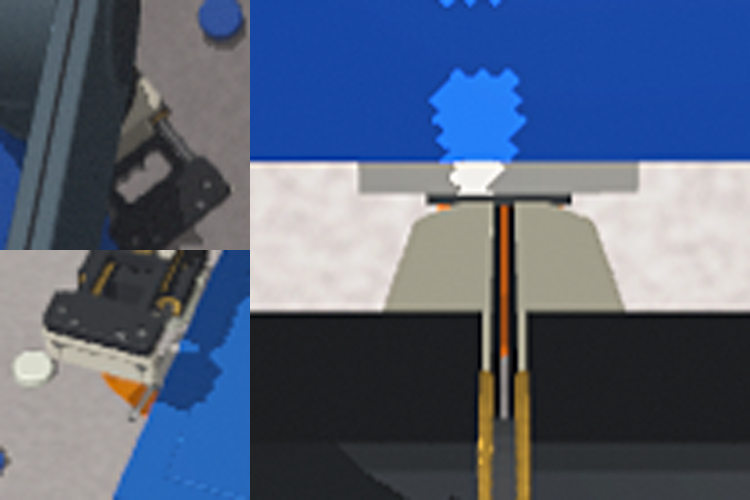

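play_rows([
  [-0.005, 0, 0],
  [-0.015, 0, 0],
  [-0.03, 0, 0],
  [0, 0, 0],
], jaw=[1, 1, 1, 1], yaw=[0, 0, 0, 0])

```text
clock: 9.8
tcp_pos: [0.6132, 0.019, 0.1903]
ee_rot: [1.385, 2.817, -0.0]
force: [0.4, -0.5, -0.2]
width: 0.0007
grip_force: 0.0
```

```bash
python3 - <<'E'
from h import *
st();w=wr();s=vision.grab_frame('side');t=vision.grab_frame('top')
cv2.imwrite('pics/c4.png',np.hstack([np.vstack([crop(t,(-.14,-.005,.09),32,250),crop(s,(-.14,-.005,.09),32,250)]),crop(w,(-.14,-.005,.09),70,500)]))
f=w
for P in [(-.114,-.005,.119),(-.157,-.005,.111),(-.116-.053*np.sin(2.25),-.005,.064-.053*np.cos(2.25))]: print(proj(f,toW(np.load('case.npy'),P)))
E
```

```text
t 9.8 tip case mm [-180.4   -6.3  106.2] yawerr 359.87 F [ 0.4 -0.5 -0.2] w 0.0007
off 155 131 scale 3.90625
off 239 199 scale 3.90625
off 188 94 scale 3.5714285714285716
[[258.34047368 124.94868424]]
[[258.6886792 201.2303284]]
[[258.66502554 194.51912048]]
```

View pics/c4.png

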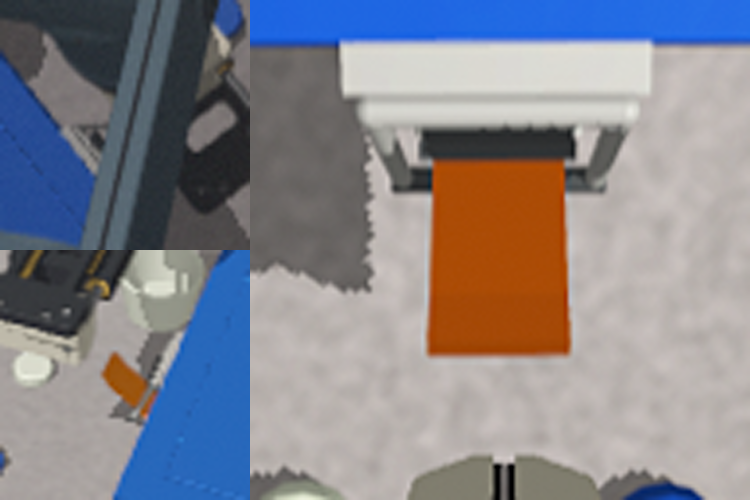

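play_rows([
  [0.01, 0, 0],
  [0.01, 0, 0],
  [0, 0, 0.004],
  [0, 0, 0.005],
  [0, 0, 0.005],
  [0, 0, 0.005],
  [0, 0, 0.005],
  [0, 0, 0.005],
  [0, 0, 0.005],
  [0, 0, 0.005],
  [0, 0, 0.005],
], jaw=[1, 1, 1, 1, 1, 1, 1, 1, 1, 1, 1], yaw=[0, 0, 0, 0, 0, 0, 0, 0, 0, 0, 0])

```text
clock: 11.05
tcp_pos: [0.5984, 0.0378, 0.1456]
ee_rot: [-1.383, -2.82, 0.0]
force: [-0.8, -0.8, 1.7]
width: 0.0004
grip_force: 0.8
```

play_rows([
  [0, 0, 0.004],
  [0, 0, 0.004],
  [0, 0, 0.004],
  [0, 0, 0],
], jaw=[1, 1, 1, 1], yaw=[0, 0, 0, 0])

```text
clock: 11.45
tcp_pos: [0.5988, 0.0378, 0.1339]
ee_rot: [1.383, 2.821, 0.0]
force: [0.1, 0.2, 1.3]
width: 0.0005
grip_force: 0.4
```

```bash
python3 - <<'E'
from h import *
st();w=wr();s=vision.grab_frame('side');save(w,'w5')
cv2.imwrite('pics/c5.png',np.hstack([crop(s,(-.14,-.005,.09),32,300),crop(w,(-.115,-.005,.1),70,300)]))
E
```

```text
t 11.45 tip case mm [-156.7   -6.4   49.8] yawerr 359.99 F [0.1 0.2 1.3] w 0.0005
off 239 199 scale 4.6875
off 188 123 scale 2.142857142857143
```

View pics/c5.png

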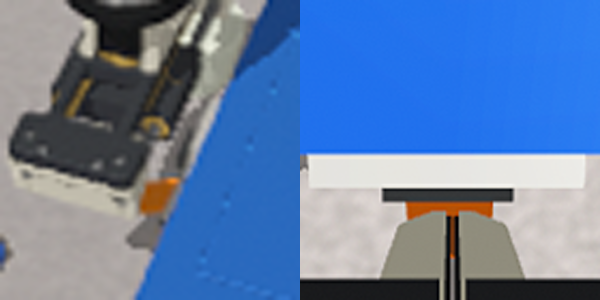

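play_rows([
  [0, 0, 0.003],
  [0, 0, 0.003],
  [0, 0, 0.003],
  [0, 0, 0.002],
  [0, 0, 0],
], jaw=[1, 1, 1, 1, 1], yaw=[0, 0, 0, 0, 0])

```text
clock: 12.05
tcp_pos: [0.5987, 0.0377, 0.1229]
ee_rot: [-1.383, -2.821, 0.0]
force: [0.6, 0.3, 1.6]
width: 0.0004
grip_force: 0.7
```

```bash
python3 -c "
from h import *
st()"
```

```text
t 12.05 tip case mm [-156.8   -6.3   38.8] yawerr 359.99 F [0.6 0.3 1.6] w 0.0004
```

play_rows([
  [-0.002, 0, -0.007],
  [0.002, 0, -0.006],
  [0.004, 0, 0],
  [0.004, 0, 0],
  [0.004, 0, 0],
  [0.003, 0, 0],
  [0.003, 0, 0],
  [0.002, 0, 0],
  [0, 0, 0],
], jaw=[1, 1, 1, 1, 1, 1, 1, 1, 1], yaw=[0, 0, 0, 0, 0, 0, 0, 0, 0])

```text
clock: 12.95
tcp_pos: [0.5881, 0.0523, 0.1372]
ee_rot: [1.38, 2.816, -0.001]
force: [2.7, -5.8, 1.7]
width: 0.0007
grip_force: 2.8
```

```bash
python3 - <<'E'
from h import *
st();w=wr();s=vision.grab_frame('side');save(w,'w6')
p=np.load('case.npy')
# lid edge row in wrist vs prediction
for th in(0,.01,.02): print(th,proj(w,toW(p,lidpt(-.105,-.06,.13,th)))[0].round(1))
im=w['image'].astype(int);u=proj(w,toW(p,lidpt(-.105,-.06,.13,.01)))[0].astype(int)
blue=(im[:,u[0],2]-im[:,u[0],0])>60;print('last blue row',np.where(blue[:u[1]+30])[0].max())
E
```

```text
t 12.95 tip case mm [-138.7   -6.9   53.1] yawerr 0.01 F [ 2.7 -5.8  1.7] w 0.0007
0 [425.8 240.6]
0.01 [429.4 242.3]
0.02 [433.2 244. ]
last blue row 243
```

play_rows([
  [0.002, 0, 0],
  [0.002, 0, 0],
  [0.002, 0, 0.001],
  [0.002, 0, 0.001],
  [0, 0, 0],
], jaw=[1, 1, 1, 1, 1], yaw=[0, 0, 0, 0, 0])

```text
clock: 13.55
tcp_pos: [0.5842, 0.0578, 0.1354]
ee_rot: [1.379, 2.814, -0.001]
force: [6.8, -8.9, -0.3]
width: 0.0004
grip_force: 5.1
```

```bash
python3 -c "
from h import *
st()"
```

```text
t 13.55 tip case mm [-132.    -7.1   51.3] yawerr 0.0 F [ 6.8 -8.9 -0.3] w 0.0004
```

play_rows([
  [0, 0, 0.002],
  [0.001, 0, 0.0015],
  [0.002, 0, 0],
  [0.002, 0, 0],
  [0, 0, 0],
], jaw=[1, 1, 1, 1, 1], yaw=[0, 0, 0, 0, 0])

```text
clock: 14.05
tcp_pos: [0.5843, 0.0584, 0.1334]
ee_rot: [1.375, 2.806, -0.003]
force: [12.1, -20.8, 0.4]
width: 0.0006
grip_force: 12.4
```

```bash
python3 -c "
from h import *
st();w=wr();save(w,'w7');cv2.imwrite('pics/c7.png',crop(w,(-.115,-.005,.1),70,420))"
```

```text
t 14.05 tip case mm [-131.5   -7.6   49.3] yawerr 360.0 F [ 12.1 -20.8   0.4] w 0.0006
off 185 179 scale 3.0
```

View pics/c7.png

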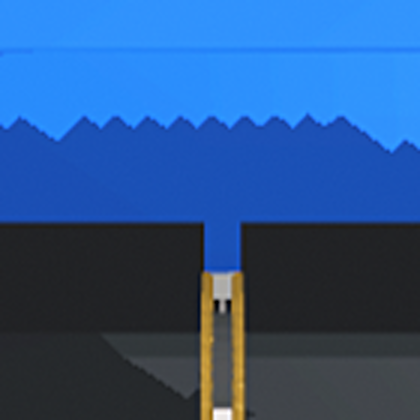

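play_rows([
  [-0.004, 0, 0],
  [0, 0, 0.001],
  [0, 0, 0.001],
  [0, 0, 0],
], jaw=[1, 1, 1, 1], yaw=[0, 0, 0, 0])

```text
clock: 14.5
tcp_pos: [0.5847, 0.0582, 0.1314]
ee_rot: [1.378, 2.811, 0.001]
force: [5.4, -9.6, 7.0]
width: 0.0004
grip_force: 5.9
```

```bash
python3 -c "
from h import *
st()"
```

```text
t 14.5 tip case mm [-131.9   -7.8   47.3] yawerr 359.98 F [ 5.4 -9.6  7. ] w 0.0004
```

play_rows([
  [0, 0, 0.001],
  [0.002, 0, 0],
  [0.002, 0, 0],
  [0, 0, 0],
], jaw=[1, 1, 1, 1], yaw=[0, 0, 0, 0])

```text
clock: 14.9
tcp_pos: [0.5846, 0.0586, 0.1308]
ee_rot: [1.374, 2.806, -0.003]
force: [13.5, -20.9, 4.1]
width: 0.0003
grip_force: 10.7
```

```bash
python3 -c "
from h import *
st()"
```

```text
t 14.9 tip case mm [-131.6   -8.    46.7] yawerr 0.04 F [ 13.5 -20.9   4.1] w 0.0003
```

play_rows([
  [-0.01, 0, 0],
  [-0.03, 0, -0.02],
  [-0.04, 0, -0.03],
  [0, 0, -0.03],
  [0, 0, 0],
], jaw=[1, 1, 1, 1, 1], yaw=[0, 0, 0, 0, 0])

```text
clock: 15.4
tcp_pos: [0.63, -0.0006, 0.2122]
ee_rot: [1.382, 2.813, 0.004]
force: [0.1, -0.1, -0.1]
width: 0.0005
grip_force: 0.0
```

```bash
python3 - <<'E'
from h import *
st();w=wr();s=vision.grab_frame('side')
cv2.imwrite('pics/c8.png',np.hstack([crop(s,(-.12,-.005,.06),32,300),crop(w,(-.12,-.005,.08),60,480)[:,:][:300] if 0 else cv2.resize(crop(w,(-.12,-.005,.08),50,480),(300,300)) if 0 else crop(w,(-.12,-.005,.08),50,300)]))
p=np.load('case.npy')
for ph in(0,.12,.25,.35,.5,.8): print(ph,proj(w,toW(p,(-.116-.053*np.sin(ph)-.002*np.cos(ph),-.006,.064-.053*np.cos(ph))))[0].round(1))
print('lip',proj(w,toW(p,(-.1215,-.006,.103))))
for th in(0,.01,.02): print(th,proj(w,toW(p,lidpt(-.105,-.06,.13,th)))[0].round(1))
im=w['image'].astype(int);u=proj(w,toW(p,lidpt(-.105,-.06,.13,.01)))[0].astype(int)
print('last blue row',np.where(((im[:,u[0],2]-im[:,u[0],0])>60)[:u[1]+30])[0].max())
org=(im[...,0]-im[...,2]>80)&(im[...,0]>120); rr=np.argwhere(org[:, 200:340]); print('orange rows',rr.min(0),rr.max(0))
E
```

```text
t 15.4 tip case mm [-206.2   -7.6  128.1] yawerr 359.89 F [ 0.1 -0.1 -0.1] w 0.0005
off 245 208 scale 4.6875
off 205 38 scale 3.0
0 [257.   89.1]
0.12 [257.   96.4]
0.25 [257.1 104.2]
0.35 [257.1 110. ]
0.5 [257.1 118.2]
0.8 [257.2 133.1]
lip [[257.05358909  88.98123888]]
0 [364.   51.9]
0.01 [365.5  50.4]
0.02 [367.   48.7]
last blue row 62
orange rows [92 39] [328  69]
```

View pics/c8.png

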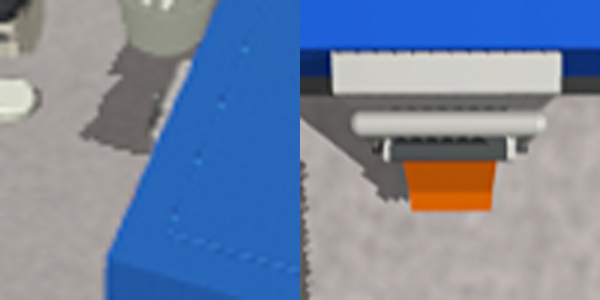

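play_rows([
  [0.02, -0.003, 0],
  [0.036, 0, 0],
  [0, 0, 0.03],
  [0, 0, 0.03],
  [0, 0, 0.015],
  [0, 0, 0.005],
  [0.006, 0, 0],
  [0.006, 0, 0],
  [0.004, 0, 0],
  [0.003, 0, 0],
  [0.0025, 0, 0],
  [0, 0, 0],
], jaw=[-0.1, -0.1, -0.1, -0.1, -0.1, -0.1, -0.1, -0.1, -0.1, -0.1, -0.1, -0.1], yaw=[0, 0, 0, 0, 0, 0, 0, 0, 0, 0, 0, 0])

```text
clock: 16.7
tcp_pos: [0.5788, 0.06, 0.1303]
ee_rot: [1.38, 2.817, 0.002]
force: [1.1, -1.7, 7.2]
width: 0.0509
grip_force: 0.0
```

```bash
python3 -c "
from h import *
st()"
```

```text
t 16.7 tip case mm [-126.9   -4.3   46.2] yawerr 0.03 F [ 1.1 -1.7  7.2] w 0.0509
```

play_rows([
  [-0.001, 0, -0.001],
  [0, 0, 0],
  [0, 0, 0],
  [0, 0, 0],
  [0, 0, 0],
], jaw=[1, 1, 1, 1, 1], yaw=[0, 0, 0, 0, 0])

```text
clock: 17.2
tcp_pos: [0.5801, 0.06, 0.1303]
ee_rot: [1.381, 2.817, 0.005]
force: [5.9, 4.1, 5.1]
width: 0.0233
grip_force: 30.3
```

```bash
python3 -c "
from h import *
st()"
```

```text
t 17.2 tip case mm [-127.7   -5.3   46.2] yawerr 359.99 F [5.9 4.1 5.1] w 0.0233
```

play_rows([
  [0.0015, 0, 0],
  [0.0015, 0, 0],
  [0.0015, 0, 0],
  [0.0015, 0, 0],
  [0, 0, 0],
], jaw=[1, 1, 1, 1, 1], yaw=[0, 0, 0, 0, 0])

```text
clock: 17.7
tcp_pos: [0.5797, 0.0606, 0.1305]
ee_rot: [1.375, 2.81, -0.001]
force: [18.0, -13.1, -4.1]
width: 0.0233
grip_force: 30.4
```

```bash
python3 -c "
from h import *
st()"
```

```text
t 17.7 tip case mm [-127.1   -5.4   46.4] yawerr 0.08 F [ 18.  -13.1  -4.1] w 0.0233
```

play_rows([
  [0.0015, 0, 0],
  [0.0015, 0, 0],
  [0.001, 0, 0],
  [0, 0, 0],
], jaw=[1, 1, 1, 1], yaw=[0, 0, 0, 0])

```text
clock: 18.1
tcp_pos: [0.5794, 0.061, 0.1307]
ee_rot: [1.372, 2.805, -0.004]
force: [23.4, -23.0, -8.1]
width: 0.0229
grip_force: 32.5
```

```bash
python3 -c "
from h import *
st();w=wr();s=vision.grab_frame('side')
cv2.imwrite('pics/c9.png',np.hstack([crop(s,(-.12,-.005,.08),40,400),crop(w,(-.12,-.005,.08),70,400)]))"
```

```text
t 18.1 tip case mm [-126.5   -5.4   46.6] yawerr 0.09 F [ 23.4 -23.   -8.1] w 0.0229
off 237 196 scale 5.0
off 190 180 scale 2.857142857142857
```

play_rows([
  [-0.006, 0, 0],
  [-0.004, 0, 0],
  [0, 0, 0],
  [0.002, 0, 0],
  [0.002, 0, 0],
  [0.002, 0, 0],
  [0.002, 0, 0],
  [0, 0, 0],
], jaw=[1, 0.4, 0.4, 0.4, 0.4, 0.4, 0.4, 0.4], yaw=[0, 0, 0, 0, 0, 0, 0, 0])

```text
clock: 19.0
tcp_pos: [0.578, 0.0612, 0.1306]
ee_rot: [1.376, 2.81, -0.003]
force: [12.1, -17.1, -0.7]
width: 0.0282
grip_force: 9.6
```

```bash
python3 -c "
from h import *
st()"
```

```text
t 19.0 tip case mm [-125.5   -4.3   46.5] yawerr 0.02 F [ 12.1 -17.1  -0.7] w 0.0282
```

play_rows([
  [0.0015, 0, 0],
  [0.0015, 0, 0],
  [0.001, 0, 0],
  [0, 0, 0],
], jaw=[0.4, 0.4, 0.4, 0.4], yaw=[0, 0, 0, 0])

```text
clock: 19.4
tcp_pos: [0.5777, 0.0616, 0.1309]
ee_rot: [1.374, 2.805, -0.006]
force: [18.3, -28.8, -6.1]
width: 0.028
grip_force: 14.6
```

```bash
python3 -c "
from h import *
st()"
```

```text
t 19.4 tip case mm [-125.    -4.4   46.8] yawerr 0.03 F [ 18.3 -28.8  -6.1] w 0.028
```

play_rows([
  [-0.01, 0, 0],
  [-0.03, 0, -0.02],
  [-0.04, 0, -0.03],
  [-0.005, 0, -0.03],
  [0, 0, 0],
  [0, 0, 0],
], jaw=[0.4, 0.4, 0.4, 0.4, 0.4, 0.4], yaw=[0, 0, 0, 0, 0, 0])

```text
clock: 20.0
tcp_pos: [0.6228, 0.0016, 0.2091]
ee_rot: [1.383, 2.82, 0.001]
force: [-0.7, 0.1, -0.6]
width: 0.0281
grip_force: 0.0
```

```bash
cat >> h.py <<'E'
def lev(name):
    st();w=wr();p=np.load('case.npy')
    for ph in(0,.12,.25,.35,.5): print(ph,proj(w,toW(p,(-.116-.053*np.sin(ph)-.002*np.cos(ph),-.005,.064-.053*np.cos(ph))))[0].round(1))
    im=w['image'].astype(int);u=proj(w,toW(p,(-.12,-.005,.02)))[0].astype(int)
    for c in (u[0]-6,u[0],u[0]+6):
        o=np.where((im[:u[1]+60,c,0]-im[:u[1]+60,c,2]>80))[0];print('orange rows',o.min() if len(o) else None,o.max() if len(o) else None)
    save(w,name);cv2.imwrite('pics/'+name+'c.png',crop(w,(-.12,-.005,.08),40,560))
E
python3 -c "
from h import *
lev('l1')"
```

```text
t 20.0 tip case mm [-200.    -3.3  125. ] yawerr 359.97 F [-0.7  0.1 -0.6] w 0.0281
0 [261.9  97.5]
0.12 [261.9 104.9]
0.25 [261.9 112.6]
0.35 [261.9 118.4]
0.5 [261.9 126.7]
orange rows 103 109
orange rows 103 109
orange rows 103 109
off 223 58 scale 7.0
```

View pics/l1c.png

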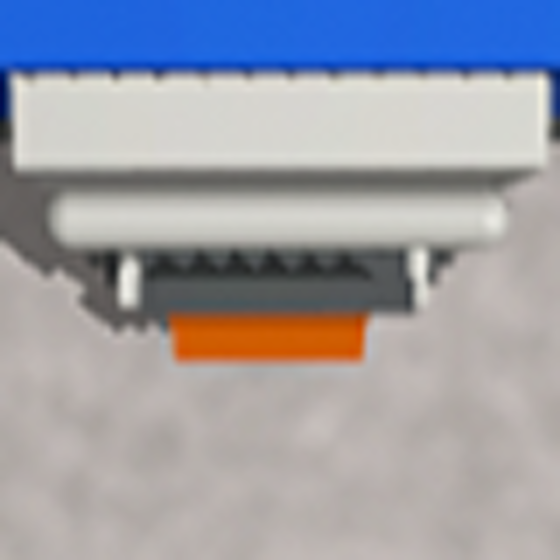

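play_rows([
  [0.02, 0.002, 0],
  [0.03, 0, 0],
  [0, 0, 0.03],
  [0, 0, 0.03],
  [0, 0, 0.013],
  [0, 0, 0.004],
  [0.006, 0, 0],
  [0.006, 0, 0],
  [0.006, 0, 0],
  [0.002, 0, 0],
  [0, 0, 0],
  [0, 0, 0],
  [0, 0, 0],
  [0, 0, 0],
  [0, 0, 0],
], jaw=[0.3, 0.3, 0.3, 0.3, 0.3, 0.3, 0.3, 0.3, 0.3, 0.3, 1, 1, 1, 1, 1], yaw=[0, 0, 0, 0, 0, 0, 0, 0, 0, 0, 0, 0, 0, 0, 0])

```text
clock: 21.55
tcp_pos: [0.5821, 0.0579, 0.1321]
ee_rot: [1.383, 2.82, 0.001]
force: [1.4, 0.1, 3.7]
width: 0.0193
grip_force: 30.6
```

```bash
python3 -c "
from h import *
st()"
```

```text
t 21.55 tip case mm [-130.7   -5.6   48. ] yawerr 359.97 F [1.4 0.1 3.7] w 0.0193
```

play_rows([
  [0, 0, 0],
  [0, 0, 0],
  [0.002, 0, 0.001],
  [0.001, 0, 0],
  [0, 0, 0],
  [0, 0, 0],
  [0, 0, 0],
  [0, 0, 0],
  [0.002, 0, 0],
  [0.002, 0, 0],
  [0.002, 0, 0],
  [0.002, 0, 0],
  [0, 0, 0],
], jaw=[0.4, 0.4, 0.4, 0.4, 1, 1, 1, 1, 1, 1, 1, 1, 1], yaw=[0, 0, 0, 0, 0, 0, 0, 0, 0, 0, 0, 0, 0])

```text
clock: 22.85
tcp_pos: [0.5792, 0.0616, 0.1308]
ee_rot: [1.378, 2.81, -0.005]
force: [15.8, -19.2, -15.4]
width: 0.0236
grip_force: 32.5
```

```bash
python3 -c "
from h import *
st()"
```

```text
t 22.85 tip case mm [-125.9   -5.6   46.7] yawerr 359.98 F [ 15.8 -19.2 -15.4] w 0.0236
```

play_rows([
  [0.0015, 0, 0],
  [0.0015, 0, 0],
  [0, 0, 0],
  [-0.004, 0, 0],
  [-0.004, 0, 0],
  [0, 0, 0],
  [0, 0, 0],
  [0, 0, 0],
], jaw=[1, 1, 1, 1, 1, 0.4, 0.4, 0.4], yaw=[0, 0, 0, 0, 0, 0, 0, 0])

```text
clock: 23.65
tcp_pos: [0.5792, 0.0612, 0.1313]
ee_rot: [1.381, 2.818, -0.002]
force: [4.8, -6.6, -4.3]
width: 0.0278
grip_force: 4.0
```

play_rows([
  [-0.01, 0, 0],
  [-0.03, 0, -0.02],
  [-0.034, 0, -0.03],
  [0, 0, -0.03],
  [0, 0, 0],
  [0, 0, 0],
], jaw=[0.4, 0.4, 0.4, 0.4, 0.4, 0.4], yaw=[0, 0, 0, 0, 0, 0])

```text
clock: 24.25
tcp_pos: [0.623, 0.0042, 0.2112]
ee_rot: [1.383, 2.821, 0.0]
force: [-0.2, -0.2, 0.1]
width: 0.0279
grip_force: 0.0
```

```bash
python3 - <<'E'
from h import *
lev('l2')
# colour profile along centre column(s): l1 vs l2
for n in('l1','l2'):
    im=cv2.imread('pics/'+n+'.png')[:,:,::-1];print(n,[tuple(map(int,im[r_,262])) for r_ in range(84,116,2)])
E
```

```text
t 24.25 tip case mm [-198.1   -5.   127.1] yawerr 359.98 F [-0.2 -0.2  0.1] w 0.0279
0 [260.1  99.8]
0.12 [260.1 107. ]
0.25 [260.1 114.7]
0.35 [260.1 120.4]
0.5 [260.2 128.6]
orange rows 106 111
orange rows 106 111
orange rows 106 111
off 220 61 scale 7.0
l1 [(108, 108, 104), (176, 175, 169), (211, 210, 204), (202, 202, 195), (171, 168, 164), (60, 63, 63), (43, 45, 45), (83, 87, 85), (84, 87, 88), (106, 83, 73), (189, 81, 0), (207, 93, 1), (208, 89, 0), (176, 168, 163), (178, 173, 169), (181, 175, 170)]
l2 [(218, 216, 212), (146, 144, 140), (119, 119, 114), (189, 188, 182), (213, 213, 206), (200, 198, 192), (139, 139, 134), (82, 85, 86), (50, 51, 52), (87, 90, 91), (79, 88, 90), (154, 82, 45), (213, 97, 4), (209, 90, 0), (188, 147, 129), (180, 175, 172)]
```

```bash
python3 - <<'E'
from h import *
p=np.load('case.npy');w=wr();E=w['extrinsics'];o=-E[:3,:3].T@E[:3,3]
print('cam case',toW([0,0,-p[2]],o-[p[0],p[1],0]).round(3),'dir',toW([0,0,-p[2]],E[:3,:3].T@[0,0,1]).round(3),w['T_tool_cam'].round(3))
for nm,P in [('lidfront top',lidpt(-.105,-.06,.13,0)),('lidfront bot',lidpt(-.105,-.06,.09,0)),('seat',(-.1155,-.005,.098)),('lipout',(-.1225,-.005,.103)),('wall bottom',(-.1,-.06,0)),('lidcorner',(-.105,-.135,.13)),('lidcorner',(-.105,.135,.13))]: print(nm,proj(w,toW(p,P))[0].round(1))
im=w['image'].astype(int);u=int(proj(w,toW(p,(-.105,-.06,.13)))[0][0]);print([ (k,tuple(im[k,u])) for k in range(50,92,2)])
m=vision.masks_of('lid_front',w);print([(x['p'],x['rect']) for x in m])
m=vision.masks_of('lever',w);print([(x['p'],x['rect']) for x in m])
E
```

```text
cam case [-0.121 -0.003  0.292] dir [-0.274  0.002 -0.962] [[-0.002 -0.961 -0.275  0.077]
 [ 1.    -0.002 -0.    -0.001]
 [-0.    -0.275  0.961 -0.082]
 [ 0.     0.     0.     1.   ]]
lidfront top [370.6  71.7]
lidfront bot [348.   78.3]
seat [261.6  95.4]
lipout [261.6 107.2]
wall bottom [320.5  80.6]
lidcorner [518.7  71.4]
lidcorner [-13.4  72.5]
[(50, (np.int64(36), np.int64(106), np.int64(226))), (52, (np.int64(35), np.int64(105), np.int64(226))), (54, (np.int64(36), np.int64(107), np.int64(226))), (56, (np.int64(37), np.int64(108), np.int64(226))), (58, (np.int64(37), np.int64(107), np.int64(226))), (60, (np.int64(37), np.int64(108), np.int64(226))), (62, (np.int64(36), np.int64(106), np.int64(226))), (64, (np.int64(37), np.int64(106), np.int64(227))), (66, (np.int64(37), np.int64(106), np.int64(226))), (68, (np.int64(38), np.int64(106), np.int64(226))), (70, (np.int64(37), np.int64(106), np.int64(225))), (72, (np.int64(39), np.int64(109), np.int64(231))), (74, (np.int64(15), np.int64(50), np.int64(123))), (76, (np.int64(14), np.int64(48), np.int64(117))), (78, (np.int64(11), np.int64(47), np.int64(122))), (80, (np.int64(57), np.int64(62), np.int64(66))), (82, (np.int64(98), np.int64(95), np.int64(91))), (84, (np.int64(103), np.int64(99), np.int64(97))), (86, (np.int64(103), np.int64(99), np.int64(98))), (88, (np.int64(101), np.int64(98), np.int64(94))), (90, (np.int64(97), np.int64(93), np.int64(91)))]
[(0.64, [0.0, 0.0, 510.1, 107.4]), (0.28, [228.6, 90.5, 64.7, 22.0])]
[(0.67, [226.2, 87.6, 66.3, 26.2])]
```

play_rows([
  [0.018, 0, 0],
  [0.03, 0, 0],
  [0, 0, 0.03],
  [0, 0, 0.03],
  [0, 0, 0.015],
  [0, 0, 0.004],
  [0.006, 0, 0],
  [0.006, 0, 0],
  [0.006, 0, 0],
  [0.004, 0, 0],
  [0.002, 0, 0],
  [0, 0, 0],
], jaw=[0.27, 0.27, 0.27, 0.27, 0.27, 0.27, 0.27, 0.27, 0.27, 0.27, 0.27, 0.27], yaw=[0, 0, 0, 0, 0, 0, 0, 0, 0, 0, 0, 0])

```text
clock: 25.65
tcp_pos: [0.5795, 0.0613, 0.1324]
ee_rot: [1.382, 2.82, 0.001]
force: [-0.5, -0.4, 1.3]
width: 0.034
grip_force: 0.3
```

```bash
python3 -c "
from h import *
st()"
```

```text
t 25.65 tip case mm [-126.4   -5.6   48.3] yawerr 0.01 F [-0.5 -0.4  1.3] w 0.034
```

play_rows([
  [0.002, 0, 0],
  [0.002, 0, 0],
  [0.001, 0, 0],
  [0, 0, 0],
], jaw=[0.27, 0.27, 0.27, 0.27], yaw=[0, 0, 0, 0])

```text
clock: 26.05
tcp_pos: [0.5789, 0.0621, 0.1325]
ee_rot: [1.38, 2.814, -0.003]
force: [6.9, -12.3, -2.7]
width: 0.0339
grip_force: 6.8
```

```bash
python3 -c "
from h import *
st()"
```

```text
t 26.05 tip case mm [-125.3   -5.6   48.4] yawerr 359.98 F [  6.9 -12.3  -2.7] w 0.0339
```

play_rows([
  [-0.009, 0, 0],
  [0, 0, 0],
  [0, 0, 0.001],
  [0.005, 0, 0],
  [0.004, 0, 0],
  [0.002, 0, 0],
  [0.002, 0, 0],
  [0, 0, 0],
], jaw=[-0.05, -0.05, -0.05, -0.05, -0.05, -0.05, -0.05, -0.05], yaw=[0, 0, 0, 0, 0, 0, 0, 0])

```text
clock: 26.85
tcp_pos: [0.5743, 0.0675, 0.1308]
ee_rot: [1.381, 2.819, -0.002]
force: [2.9, -5.5, -2.9]
width: 0.0485
grip_force: 3.1
```

```bash
python3 -c "
from h import *
st()"
```

```text
t 26.85 tip case mm [-118.2   -5.3   46.7] yawerr 0.03 F [ 2.9 -5.5 -2.9] w 0.0485
```

play_rows([
  [0, 0, 0],
  [0, 0, 0],
  [0, 0, 0],
  [0, 0, 0],
  [0, 0, 0],
  [0, 0, 0],
], jaw=[0.2, 0.4, 0.6, 0.8, 1, 1], yaw=[0, 0, 0, 0, 0, 0])

```text
clock: 27.45
tcp_pos: [0.5745, 0.0677, 0.1311]
ee_rot: [1.381, 2.819, -0.0]
force: [3.1, -5.2, -1.2]
width: 0.0396
grip_force: 30.8
```

```bash
python3 -c "
from h import *
st()"
```

```text
t 27.45 tip case mm [-118.2   -5.6   47. ] yawerr 0.02 F [ 3.1 -5.2 -1.2] w 0.0396
```

play_rows([
  [0.002, 0, 0],
  [0.002, 0, 0],
  [0.002, 0, 0],
  [0.001, 0, 0],
  [0, 0, 0],
], jaw=[1, 1, 1, 1, 1], yaw=[0, 0, 0, 0, 0])

```text
clock: 27.95
tcp_pos: [0.5743, 0.068, 0.1313]
ee_rot: [1.378, 2.809, -0.005]
force: [17.7, -26.0, -10.6]
width: 0.0394
grip_force: 52.3
```

```bash
python3 -c "
from h import *
st()"
```

```text
t 27.95 tip case mm [-117.9   -5.6   47.2] yawerr 359.97 F [ 17.7 -26.  -10.6] w 0.0394
```

play_rows([
  [-0.007, 0, 0],
  [-0.002, 0, 0.0005],
  [-0.003, 0, 0],
  [0, 0, 0],
  [0, 0, 0],
  [0, 0, 0],
  [0, 0, 0],
  [0, 0, 0],
  [0, 0, 0],
], jaw=[1, 0.05, 0.05, 0.05, 0.4, 0.7, 1, 1, 1], yaw=[0, 0, 0, 0, 0, 0, 0, 0, 0])

```text
clock: 28.85
tcp_pos: [0.5767, 0.0648, 0.1303]
ee_rot: [-1.383, -2.821, -0.001]
force: [1.3, 3.5, -0.6]
width: 0.0397
grip_force: 30.0
```

```bash
python3 -c "
from h import *
st()"
```

```text
t 28.85 tip case mm [-121.8   -5.6   46.2] yawerr 359.99 F [ 1.3  3.5 -0.6] w 0.0397
```

play_rows([
  [0.0015, 0, 0],
  [0.0015, 0, 0],
  [0.0015, 0, 0],
  [0.001, 0, 0],
  [0, 0, 0],
], jaw=[1, 1, 1, 1, 1], yaw=[0, 0, 0, 0, 0])

```text
clock: 29.35
tcp_pos: [0.5762, 0.0654, 0.1305]
ee_rot: [1.379, 2.814, -0.004]
force: [10.7, -11.3, -8.2]
width: 0.0394
grip_force: 30.0
```

```bash
python3 -c "
from h import *
st()"
```

```text
t 29.35 tip case mm [-121.1   -5.6   46.4] yawerr 0.02 F [ 10.7 -11.3  -8.2] w 0.0394
```

play_rows([
  [0.0015, 0, 0],
  [0.0015, 0, 0],
  [0.0015, 0, 0],
  [0.0015, 0, 0],
  [0, 0, 0],
], jaw=[1, 1, 1, 1, 1], yaw=[0, 0, 0, 0, 0])

```text
clock: 29.85
tcp_pos: [0.5744, 0.0678, 0.1314]
ee_rot: [1.377, 2.809, -0.005]
force: [14.8, -21.6, -7.7]
width: 0.0393
grip_force: 36.8
```

```bash
python3 -c "
from h import *
st()"
```

```text
t 29.85 tip case mm [-118.    -5.6   47.3] yawerr 360.0 F [ 14.8 -21.6  -7.7] w 0.0393
```

play_rows([
  [-0.006, 0, 0],
  [0, 0, 0],
  [0, 0, 0],
  [-0.01, 0, 0],
  [-0.03, 0, -0.02],
  [-0.034, 0, -0.03],
  [0, 0, -0.03],
  [0, 0, 0],
  [0, 0, 0],
], jaw=[1, -0.05, -0.05, -0.05, 0.3, 0.3, 0.3, 0.3, 0.3], yaw=[0, 0, 0, 0, 0, 0, 0, 0, 0])

```text
clock: 30.75
tcp_pos: [0.6182, 0.0102, 0.2102]
ee_rot: [-1.383, -2.82, 0.0]
force: [-0.4, -0.2, -0.2]
width: 0.0326
grip_force: 0.0
```

```bash
python3 - <<'E'
from h import *
lev('l3')
im=cv2.imread('pics/l3.png')[:,:,::-1];print([(k,tuple(map(int,im[k,262]))) for k in range(80,118,2)])
E
```

```text
t 30.75 tip case mm [-190.5   -4.9  126.1] yawerr 359.98 F [-0.4 -0.2 -0.2] w 0.0326
0 [260.5 108.7]
0.12 [260.5 115.9]
0.25 [260.5 123.5]
0.35 [260.5 129.2]
0.5 [260.5 137.5]
orange rows None None
orange rows None None
orange rows None None
off 220 73 scale 7.0
[(80, (32, 102, 224)), (82, (31, 102, 224)), (84, (33, 102, 224)), (86, (25, 99, 226)), (88, (115, 121, 152)), (90, (219, 218, 209)), (92, (213, 213, 206)), (94, (212, 213, 206)), (96, (213, 212, 207)), (98, (213, 213, 207)), (100, (204, 204, 198)), (102, (139, 138, 132)), (104, (205, 203, 198)), (106, (209, 208, 201)), (108, (188, 186, 181)), (110, (89, 92, 90)), (112, (64, 67, 67)), (114, (43, 44, 45)), (116, (44, 46, 46))]
```

play_rows([
  [-0.03, 0, 0],
  [-0.03, 0, 0],
  [0, 0, 0],
], jaw=[0.3, 0.3, 0.3], yaw=[0, 0, 0])

```text
clock: 31.1
tcp_pos: [0.656, -0.0394, 0.208]
ee_rot: [-1.384, -2.818, 0.002]
force: [1.2, 0.9, -0.8]
width: 0.0326
grip_force: 0.0
```

```bash
python3 - <<'E'
from h import *
lev('l4');w=wr();p=np.load('case.npy')
for nm,P in [('lidtop0',lidpt(-.105,-.06,.13,0)),('lidtop.01',lidpt(-.105,-.06,.13,.01)),('lidbot',lidpt(-.105,-.06,.09,0)),('lip',(-.1215,-.005,.103)),('seat',(-.1155,-.005,.098)),('seat+5',(-.1155,-.005,.103)),('levtop',(-.118,-.005,.062))]: print(nm,proj(w,toW(p,P))[0].round(1))
im=w['image'];c=int(proj(w,toW(p,(-.118,-.005,.04)))[0][0])
print(c,[(k,tuple(map(int,im[k,c]))) for k in range(0,60,2)])
c=int(proj(w,toW(p,(-.105,-.06,.13)))[0][0]);print(c,[(k,int(im[k,c,2])) for k in range(0,40,2)])
E
```

```text
t 31.1 tip case mm [-252.8   -4.4  123.9] yawerr 359.9 F [ 1.2  0.9 -0.8] w 0.0326
0 [261.1  32.5]
0.12 [261.2  40.7]
0.25 [261.2  49. ]
0.35 [261.2  55.1]
0.5 [261.2  63.6]
orange rows 17 38
orange rows 17 38
orange rows 17 38
off 221 0 scale 7.0
lidtop0 [384.4 -55.2]
lidtop.01 [386.3 -58.6]
lidbot [356.6 -19.7]
lip [262.1   5.6]
seat [262.   -3.5]
seat+5 [262.1  -6.7]
levtop [261.6  19. ]
261 [(0, (86, 87, 86)), (2, (78, 81, 82)), (4, (78, 81, 83)), (6, (79, 81, 82)), (8, (46, 49, 50)), (10, (38, 40, 39)), (12, (42, 45, 45)), (14, (77, 81, 81)), (16, (76, 78, 78)), (18, (64, 68, 69)), (20, (72, 53, 44)), (22, (154, 65, 1)), (24, (150, 65, 3)), (26, (150, 65, 3)), (28, (149, 65, 3)), (30, (150, 65, 2)), (32, (150, 66, 5)), (34, (159, 69, 5)), (36, (181, 78, 1)), (38, (181, 79, 3)), (40, (182, 76, 0)), (42, (173, 154, 144)), (44, (173, 168, 165)), (46, (168, 162, 157)), (48, (166, 160, 156)), (50, (163, 157, 154)), (52, (163, 157, 153)), (54, (168, 160, 158)), (56, (168, 163, 159)), (58, (169, 163, 161))]
384 [(0, 58), (2, 58), (4, 59), (6, 59), (8, 58), (10, 60), (12, 53), (14, 44), (16, 80), (18, 86), (20, 88), (22, 89), (24, 93), (26, 92), (28, 91), (30, 88), (32, 87), (34, 86), (36, 90), (38, 89)]
```

```bash
python3 -c "
from station import r
print(r.close_job())"
```

```text
the job is handed in; nothing more can be done
None
```

I shut the lid, hooked the loop over the keeper, closed the lever flat as far as the last wrist-camera picture shows, and handed the job in at about 31 s with the arm clear. I got no verdict back, and I judged lid tightness and bar seating from earlier pictures and the latch geometry.

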